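Check the spring roller bars of the press's loading plate by fingertip

ROBOT

A 6-joint arm with a two-finger parallel gripper is mounted at the origin on a cart in front of the work surface, level with it; the furniture and walls round the work are solid. World frame = base frame: x ahead of the robot, y to its left, z up, the work surface at z = 0. Lengths are in m, angles in rad, forces in N, time in s.
With the tool pointing down it reaches from about 0.3 to 0.775 m from the base axis. Payload 14.6 kg.
Tool frame: the origin (TCP) lies at the centre of the arm's flange, where the gripper is bolted on; the fingertips stand 199 mm ahead of it and the grasp point (between the pads) lies 180 mm ahead of it; z points along the fingers, y is the line along which they close (so a half turn about z gives the same grasp; the last joint's range is limited). The gripper opens to 94 mm and grips with 3 to 60 N. Pads are 16 mm wide; open, the fingers measure 119 mm over their backs; the gripper's body (75 mm by 177 mm) begins 78 mm behind the grasp point.
Start: joints at [-1.189, 0.3, 1.521, -0, 1.321, -0.067], TCP at [0.239, -0.496, 0.405] pointing down, gripper open.
Joint ranges: [-3.03, 3.03], [-0.79, 2.21], [0.23, 2.52], [-1.04, 4.18], [0, 3.07], [-2.55, 2.55]. Speed limits (rad/s): [2.22, 2.22, 2.57, 3.14, 3.14, 3.14].

INTERFACE

Orientations are given as [roll, pitch, yaw] about the fixed x, y, z axes, in that order (R = Rz(yaw) Ry(pitch) Rx(roll)).
In Python, from station import ctrl gives the robot as it stands. The module is installed in compiled form; this text tells all that it offers.
- The arm moves only by the tool servo_tool, never from a script. Its argument "motion" is a list of rows, each a list of 5 numbers: the closure, from 0 (fully open) to 1 (shut), then the shift along the world's x, y, z in cm, then the turn about the world's z in degrees. A call has 1 to 20 rows; each row is the pose to reach, as a shift and turn from the pose commanded when the call began; what a row does not reach only later rows make up. A row lasts 1/8 s, in which the tool goes at most 62.5 mm and 10.7 degrees, less where a joint would pass 70% of its speed; a pose out of reach is approached as far as the arm can. A call with a gripper value outside its range is refused whole. The fingers move at their own pace and stop on an object; "squeeze" is the grip in N (left out, the last holds). Time passes only in rows, so rows that repeat a pose let the fingers close. It gives the time, the measured TCP pose, the force, the opening and the grip force at its end, in the units of the state.
- ctrl.get_obs(): the state, without advancing time (a new reading comes with each control period).
- ctrl.camera(name): name is "scene" or "side" or "wrist"; returns a dict with "image" (480x640x3 uint8, red, green, blue), "fx", "fy", "cx", "cy" (pixels), "dist" ([k1, k2, p1, p2, k3] as OpenCV has them; the pictures are not rectified), "camera_from_world" (4x4, takes a point from world to camera coordinates); the wrist camera has in their place "hand_eye" (4x4, takes a point from camera to tool coordinates, whose origin is the TCP and whose axes are the flange's). Camera axes: x right, y up, looking along -z (the intrinsics and any distortion apply to the point x, -y, -z); pixel columns grow to the right and rows downward; lengths in m; the calibration is good to about 2 mm. A picture is of the moment at which its call begins: read the wrist's pose just before it. There is no depth.
- ctrl.hand_in(): hands the job in; it is judged then, once.
The state is a dict: "time_s": time; "qpos": joint angles; "joint_vel": joint speeds; "tau": joint torques, N m; "ee_pos": TCP position; "eef_rot": TCP orientation; "force": force on the tool from outside, world axes, zero at the start; "moment": the same for the moment, N m; "grip_width": finger opening in m; "grip_force": force on a finger pad.
Only numpy, scipy, OpenCV 4.12 (cv2) and the standard library are available. Lean on these libraries where they do the work, as an engineer would, in place of code of your own. Each camera call takes 0.05 s, during which the arm holds its last target. There are 200 camera calls.

TASK

Before the next fixture is slid into the press, check both roller bars of its loading plate: draw a fingertip along the top of each row, from the open end to the end with the stop, so that each of the eight rollers is seen to turn towards the press. Touch lightly: the sprung bars should dip but never be pushed down onto their stops, and let both spring fully up again. Grasp nothing, and leave the tools and parts lying around where they are.

Things in the scene. Friction and masses are not known exactly. Their poses are not given: they have to be found in the camera images.
- loading_plate: fixture loading plate fixed to the bench before the press: aluminium, 192x176x10 mm; origin under its centre; x along the roller bars from the open end (robot side) to the press end, y left, z up. Roller bars along x at y = +52 mm (left) and -52 mm (right). Steel fixture stop, 48 mm high, at the press end between them (x = 69 to 90 mm, y = -25 to 25 mm)
- left_first (a point): top of the first roller (open end, robot side) of the left bar with the bar fully up, 44 mm above the bench; fixed to the plate, axes as the plate's. The bar has four steel rollers, 18 mm in diameter, 16 mm long (across the bar), 28 mm apart in a straight row along x
- left_last (a point): top of the fourth and last roller (press end) of the left bar, 84 mm from the first, bar fully up; fixed to the plate. Grey cheeks beside the rollers (23 mm over all, 128 mm long) are 7 mm lower than the roller tops and sink with them; the fixed dark channel (36 mm wide, 148 mm long) outside ends 31 mm above the bench
- bar_left (a joint): how far the whole left roller bar is pushed down on its springs, m: 0 fully up, 0.008 on its stop. The spring takes 1.5 N to start and about 1.5 N more for each mm, whichever roller is pressed; it comes up by itself when let go
- right_first (a point): top of the first roller (open end, robot side) of the right bar with the bar fully up, 44 mm above the bench; fixed to the plate, axes as the plate's. The bar has four steel rollers, 18 mm in diameter, 16 mm long (across the bar), 28 mm apart in a straight row along x
- right_last (a point): top of the fourth and last roller (press end) of the right bar, 84 mm from the first, bar fully up; fixed to the plate. Grey cheeks beside the rollers (23 mm over all, 128 mm long) are 7 mm lower than the roller tops and sink with them; the fixed dark channel (36 mm wide, 148 mm long) outside ends 31 mm above the bench
- bar_right (a joint): how far the whole right roller bar is pushed down on its springs, m: 0 fully up, 0.008 on its stop. The spring takes 1.5 N to start and about 1.5 N more for each mm, whichever roller is pressed; it comes up by itself when let go
- left_1 (a joint): angle of roller 1 of the left bar (1 at the open end, 4 at the press end), rad, 0 at the start; grows as its top is dragged towards the press end; spins freely (under 0.005 N m) and stays where it is left
- left_2 (a joint): angle of roller 2 of the left bar (1 at the open end, 4 at the press end), rad, 0 at the start; grows as its top is dragged towards the press end; spins freely (under 0.005 N m) and stays where it is left
- left_3 (a joint): angle of roller 3 of the left bar (1 at the open end, 4 at the press end), rad, 0 at the start; grows as its top is dragged towards the press end; spins freely (under 0.005 N m) and stays where it is left
- left_4 (a joint): angle of roller 4 of the left bar (1 at the open end, 4 at the press end), rad, 0 at the start; grows as its top is dragged towards the press end; spins freely (under 0.005 N m) and stays where it is left
- right_1 (a joint): angle of roller 1 of the right bar (1 at the open end, 4 at the press end), rad, 0 at the start; grows as its top is dragged towards the press end; spins freely (under 0.005 N m) and stays where it is left
- right_2 (a joint): angle of roller 2 of the right bar (1 at the open end, 4 at the press end), rad, 0 at the start; grows as its top is dragged towards the press end; spins freely (under 0.005 N m) and stays where it is left
- right_3 (a joint): angle of roller 3 of the right bar (1 at the open end, 4 at the press end), rad, 0 at the start; grows as its top is dragged towards the press end; spins freely (under 0.005 N m) and stays where it is left
- right_4 (a joint): angle of roller 4 of the right bar (1 at the open end, 4 at the press end), rad, 0 at the start; grows as its top is dragged towards the press end; spins freely (under 0.005 N m) and stays where it is left
- height_puck: turned brass setting puck on a black 34x52 mm pad, 20 mm high, standing on the plate between the two bars (its top 30 mm above the bench); origin under its centre; leave it alone
- terminal_7: white terminal block with four copper pins, 26x34x20 mm, loose on the bench beside the plate; origin under its centre; leave it alone
- driver_b: screwdriver with an orange handle, 27x180x26 mm (long along its y), loose on the bench left of the plate; leave it alone
- hex_key: hex key with a red sleeve, 32x80x8 mm (long along its y), loose on the bench right of the plate; leave it alone
- sensor_block: small black sensor block with a grey round top, 20x30x15 mm, loose on the bench left of the plate; leave it alone
- bubble_level: small black spirit level with a green vial, 18x42x18 mm, loose on the bench left of the plate; leave it alone
- caliper: digital caliper, 61x162x13 mm (long along its y), loose on the bench right of the plate; leave it alone
- curtain_r: right light-curtain post, fixed, yellow and grey, 310 mm high, foot about 53x68 mm; origin on the bench under its middle; keep the arm clear of it
- curtain_l: left light-curtain post, fixed, yellow and grey, 310 mm high, foot about 53x68 mm; origin on the bench under its middle; keep the arm clear of it. Behind the plate the press's crossbeams begin at world x = 0.66 m, 0.29 to 0.45 m above the bench

How it is judged:
At the end, for the whole second after the job is handed in: Every one of the eight rollers has been turned at least 0.6 rad (a tenth of a turn) towards the press end, counted from its start; both bars are up to within 1 mm; every loose thing is within 10 mm of where it lay (value of joint each of left_1, left_2, left_3, left_4, right_1, right_2, right_3, right_4 above 0.6 rad and value of joint each of bar_left, bar_right below 0.001 m and distance of each of height_puck, terminal_7, driver_b, hex_key, sensor_block, bubble_level, caliper from where it was at the start of the episode below 0.01 m); the robot touches nothing.
It fails at once if the left bar is pushed down onto its stop (more than 7.2 mm of its 8 mm) (value of joint bar_left above 0.0072 m).
It fails at once if the right bar is pushed down onto its stop (more than 7.2 mm of its 8 mm) (value of joint bar_right above 0.0072 m).
It fails at once if the robot pushes on the plate or its bars with more than 25 N (contact force between the arm and loading_plate above 25 N).
It fails at once if the fingers push on the plate or its bars with more than 25 N (contact force between the fingers and loading_plate above 25 N).
It fails at once if a loose thing is shifted or lifted by more than 10 mm (distance of any of height_puck, terminal_7, driver_b, hex_key, sensor_block, bubble_level, caliper from where it was at the start of the episode above 0.01 m).
It also fails if it takes over 54 s, if anything falls off the work surface, if the arm or the gripper's body presses on something with over 40 N, if the wrist force passes 120 N, or if a joint passes its speed limit or range.

## Working session

There is one attempt and no reset: what is moved stays moved. The work goes in short steps, Python scripts to look and compute and a tool call to move; the robot and the scene stay as the last step left them, time stands still between calls to the robot, and variables do not carry over. Pictures are saved under pics/ and viewed, at most 10 in all, crops included, and the job is handed in when it is done.

Besides the shell and the picture viewer there is one more tool, called after ">>>" as name([rows], argument=value, ...), one row to a line, values as JSON. servo_tool: Moves the arm, as the interface text tells. Its arguments: {"type":"object","properties":{"motion":{"type":"array","items":{"type":"array","items":{"type":"number"}}},"squeeze":{"type":"number"}},"required":["motion"]}

```bash
mkdir -p pics
cat > h.py <<'E'
import numpy as np, cv2
from station import ctrl
from scipy.spatial.transform import Rotation as R
def shot(n,f):
    o=ctrl.get_obs(); c=ctrl.camera(n); cv2.imwrite('pics/'+f,c['image'][:,:,::-1])
    if n=='wrist':
        T=np.eye(4);T[:3,:3]=R.from_euler('xyz',o['eef_rot']).as_matrix();T[:3,3]=o['ee_pos']
        W=T@c['hand_eye']
    else: W=np.linalg.inv(c['camera_from_world'])
    np.savez('pics/'+f+'.npz',W=W,K=np.array([[c['fx'],0,c['cx']],[0,c['fy'],c['cy']],[0,0,1]]),d=np.array(c['dist']))
    return o
def ray(f,px,z):
    q=np.load('pics/'+f+'.npz');u=cv2.undistortPoints(np.array(px,float).reshape(-1,1,2),q['K'],q['d'])[:,0]
    d=np.c_[u[:,0],-u[:,1],-np.ones(len(u))]@q['W'][:3,:3].T;o=q['W'][:3,3]
    return o+d*((z-o[2])/d[:,2])[:,None]
def proj(f,P):
    q=np.load('pics/'+f+'.npz');p=(np.c_[np.array(P,float).reshape(-1,3),np.ones(np.array(P).size//3)]@np.linalg.inv(q['W']).T)[:,:3]*[1,-1,-1]
    return cv2.projectPoints(p,np.zeros(3),np.zeros(3),q['K'],q['d'])[0][:,0]
E
python3 - <<'E'
from h import *
o=shot('scene','s1.png'); shot('side','d1.png'); print(o)
for f in('s1','d1'):print(np.load(f'pics/{f}.png.npz')['W'].round(3))
E
```

```text
{'time_s': 0.0, 'qpos': array([-1.18860185e+00,  3.00484713e-01,  1.52158199e+00, -1.12404867e-05,
        1.32069821e+00, -6.65896529e-02]), 'joint_vel': array([ 0.00122247,  0.0023672 , -0.00198772,  0.00010019, -0.00110616,
        0.00057798]), 'tau': array([ 1.30960820e-03, -5.31807625e+01, -3.52742636e+01,  7.08904839e-02,
        2.43537506e-02, -1.24676853e-04]), 'ee_pos': array([ 0.23861915, -0.49550734,  0.40407834]), 'eef_rot': array([-3.14042227e+00, -6.71388950e-05,  4.48786880e-01]), 'force': array([ 0.15760189, -0.48632122,  0.29835997]), 'moment': array([-0.0243417 ,  0.00603762,  0.02024631]), 'grip_force': 0.0, 'grip_width': 0.09394272792848127}
[[-0.417  0.628 -0.657 -0.286]
 [-0.909 -0.274  0.315  0.516]
 [ 0.018  0.729  0.685  0.879]
 [ 0.     0.     0.     1.   ]]
[[-0.994  0.022 -0.105  0.368]
 [-0.104 -0.43   0.897  1.145]
 [-0.025  0.903  0.43   0.549]
 [ 0.     0.     0.     1.   ]]
```

View pics/s1.png

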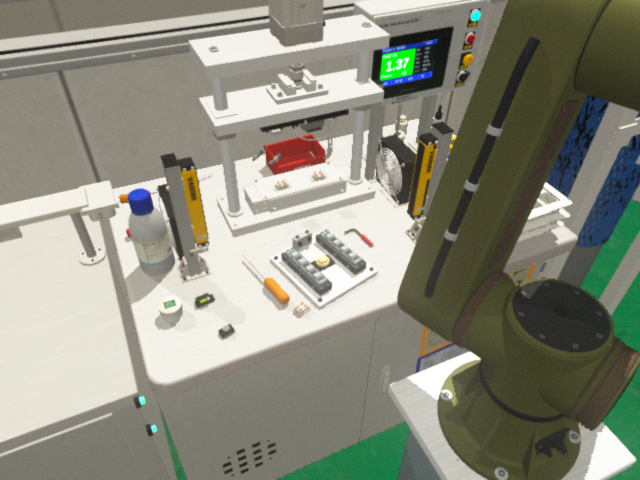

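View pics/d1.png

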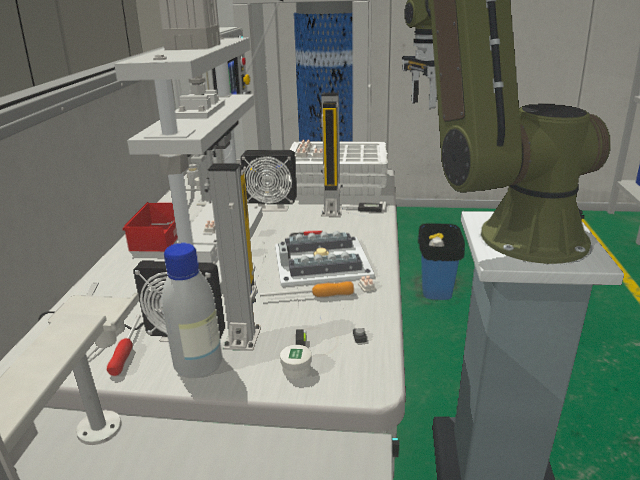

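The scene view shows the plate at about (323,266), with its corners near (271,260), (318,305) and (376,268). The side view shows it at about (323,258). Next I'll get a coarse pose.

Run:
```python
from h import *
print(ray('s1.png',[[271,262],[318,305],[376,268],[325,231],[301,308],[185,265],[418,238]],.01).round(3))
print(ray('d1.png',[[281,236],[277,284],[374,275],[359,233],[240,335],[331,212]],.01).round(3))
print(ctrl.camera('wrist')['hand_eye'].round(3))
```

```text
[[ 0.541  0.255  0.01 ]
 [ 0.376  0.207  0.01 ]
 [ 0.424  0.037  0.01 ]
 [ 0.59   0.092  0.01 ]
 [ 0.384  0.245  0.01 ]
 [ 0.613  0.442  0.01 ]
 [ 0.474 -0.11   0.01 ]]
[[ 0.595  0.046  0.01 ]
 [ 0.565  0.262  0.01 ]
 [ 0.374  0.215  0.01 ]
 [ 0.413  0.02   0.01 ]
 [ 0.598  0.433  0.01 ]
 [ 0.49  -0.102  0.01 ]]
[[-0.001  0.972  0.237  0.068]
 [ 1.     0.001 -0.001 -0.   ]
 [-0.001  0.237 -0.972  0.02 ]
 [ 0.     0.     0.     1.   ]]
```

Plate centre is about (0.483, 0.150) with yaw about 16°, and both views agree. I'll close the fingers and go over the posts to a point above the plate. The jaw line will lie along the rows (yaw 106°).

>>> servo_tool([
  [1,0,0,5,0],
  [1,0,0,10,0],
  [1,0,0,14.5,0],
  [1,2,5,14.5,6],
  [1,4,10,14.5,12],
  [1,6,15,14.5,18],
  [1,8,20,14.5,24],
  [1,10,25,14.5,30],
  [1,12,30,14.5,36],
  [1,14,35,14.5,42],
  [1,16,40,14.5,50],
  [1,18,45,14.5,58],
  [1,20,50,14.5,66],
  [1,22,55,14.5,74],
  [1,23,60,14.5,80.3],
  [1,24.4,64.6,14.5,80.3],
  [1,24.4,64.6,10,80.3],
  [1,24.4,64.6,5,80.3],
  [1,24.4,64.6,0,80.3],
  [1,24.4,64.6,0,80.3],
], squeeze=5)

```text
time_s: 2.65
ee_pos: [0.4824, 0.1504, 0.4021]
eef_rot: [-3.136, -0.0, 1.85]
force: [-0.8, 0.4, 0.3]
grip_width: 0.0006
grip_force: 0.0
```

Run:
```python
from h import *
o=shot('wrist','w1.png'); print(o['time_s'],o['ee_pos'],o['eef_rot'],o['qpos'],o['grip_width'])
```

```text
2.65 [0.48240804 0.15043407 0.40211829] [-3.13550519e+00 -3.00481635e-04  1.85032802e+00] [ 2.29790859e-01  2.03443097e-01  1.64764774e+00 -2.66381377e-06
  1.29659669e+00 -4.97410204e-02] 0.0006304155924366968
```

View pics/w1.png

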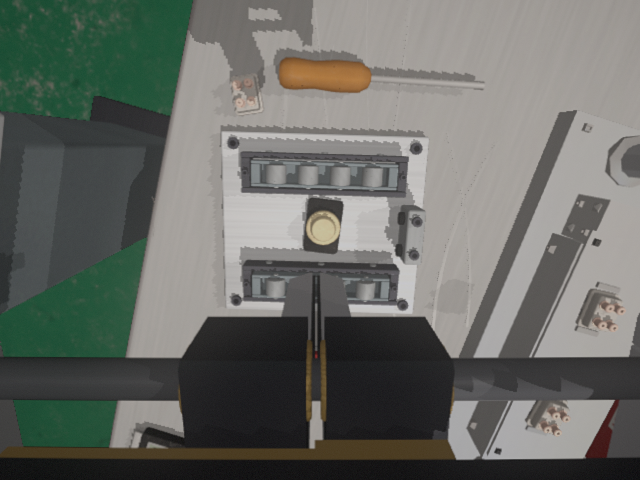

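The wrist view shows the whole plate. The left rollers are at (276,174), (308,175), (341,175) and (374,176), and right 1 and 4 are at about (276,288) and (367,289). The stop is at (411,233), and the plate screws are at (233,143), (416,147), (236,300) and (402,304).

Run:
```python
from h import *
r=ray('w1.png',[[276,174],[308,175],[341,175],[374,176],[276,288],[367,289]],.037)
s=ray('w1.png',[[233,143],[416,147],[236,300],[402,304]],.010)
ch=ray('w1.png',[[242,153],[408,156],[408,195],[242,191]],.031)
print(r.round(4));print(s.round(4), s.mean(0));print(ch.round(4),ch.mean(0))
L=(r[0]+r[3])/2;Rr=(r[4]+r[5])/2
print('pitch',np.linalg.norm(r[3]-r[0]),np.linalg.norm(r[5]-r[4]),'sep',np.linalg.norm((L-Rr)[:2]))
for a,b in((r[0],r[3]),(r[4],r[5]),(s[0],s[1]),(s[2],s[3]),(ch[0],ch[1]),(Rr,L)):
  d=b-a;print(np.degrees(np.arctan2(d[1],d[0])))
print('mid',L,Rr,(L+Rr)/2)
```

```text
[[0.4343 0.1825 0.037 ]
 [0.4613 0.1893 0.037 ]
 [0.4889 0.1972 0.037 ]
 [0.5167 0.2043 0.037 ]
 [0.4608 0.0808 0.037 ]
 [0.5426 0.1034 0.037 ]]
[[0.3869 0.1963 0.01  ]
 [0.5499 0.2393 0.01  ]
 [0.4249 0.0465 0.01  ]
 [0.5879 0.089  0.01  ]] [0.48739742 0.14277448 0.01      ]
[[0.4007 0.1913 0.031 ]
 [0.5408 0.2288 0.031 ]
 [0.552  0.1965 0.031 ]
 [0.4084 0.159  0.031 ]] [0.47547744 0.1939184  0.031     ]
pitch 0.08516800706389999 0.08482640299020013 sep 0.1046437436539206
14.844284600517385
15.421867157247366
14.76131574181559
14.625482905783098
14.974018691744623
104.49736630251661
mid [0.47551271 0.19341527 0.037     ] [0.50170875 0.09210347 0.037     ] [0.48861073 0.14275937 0.037     ]
```

The measurements fit the given sizes: pitch 85 mm against 84, bar spacing 104.6 mm against 104, yaw 14.8°. Left row runs from (0.435,0.183) to (0.516,0.204), and right row from (0.461,0.081) to (0.542,0.103). I'll go above left_first, 12 mm towards the open end.

>>> servo_tool([
  [1,-3,1.5,0,-1.2],
  [1,-5.8,2.95,0,-1.2],
  [1,-5.8,2.95,-4,-1.2],
  [1,-5.8,2.95,-8,-1.2],
  [1,-5.8,2.95,-12,-1.2],
  [1,-5.8,2.95,-14.5,-1.2],
  [1,-5.8,2.95,-14.5,-1.2],
  [1,-5.8,2.95,-14.5,-1.2],
])

```text
time_s: 3.7
ee_pos: [0.4254, 0.1802, 0.2619]
eef_rot: [3.138, -0.0, 1.829]
force: [-0.5, 0.3, 0.4]
grip_width: 0.0005
grip_force: 0.0
```

```bash
cat >> h.py <<'E'
def tip():
    o=ctrl.get_obs();return o['ee_pos']+R.from_euler('xyz',o['eef_rot']).apply([0,0,.199]),o['force'],o['eef_rot'],o['time_s']
E
python3 - <<'E'
from h import *
print(tip()); shot('wrist','w2.png')
P=[[.4349,.1827,.044],[.4349,.1827,.037],[.5161,.2041,.044],[.5161,.2041,.037]]
print(proj('w2.png',P), proj('w2.png',tip()[0]))
E
```

```text
(array([0.42604619, 0.18042266, 0.06285426]), array([-0.50265885,  0.33418709,  0.37444597]), array([ 3.13837370e+00, -1.90415927e-04,  1.82936017e+00]), 3.7)
[[334.11861882 277.78560653]
 [333.49255637 273.59404382]
 [491.59071729 277.50114153]
 [486.03410262 273.33962319]] [[316.81095593 290.32983402]]
```

View pics/w2.png

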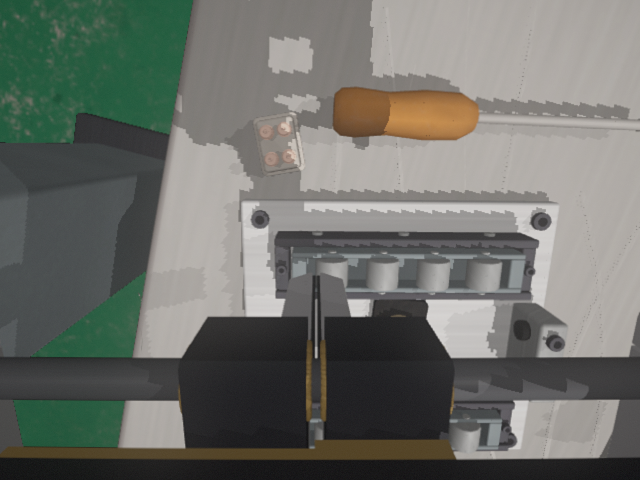

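The predicted positions for rollers 1 and 4, (333,274) and (486,273), match the picture. The tip is at (317,290), centred across the bar. I'll descend gently.

>>> servo_tool([
  [1,-0.1,0,-0.7,0],
  [1,-0.2,0,-1.3,0],
  [1,-0.2,0,-1.3,0],
  [1,-0.2,0,-1.3,0],
  [1,-0.2,0,-1.3,0],
])

```text
time_s: 4.38
ee_pos: [0.4227, 0.18, 0.2468]
eef_rot: [3.141, -0.0, 1.829]
force: [-0.4, 0.3, -0.1]
grip_width: 0.0003
grip_force: 0.0
```

```bash
python3 -c "
from h import *
print(tip())"
```

```text
(array([0.42274505, 0.18001048, 0.04780159]), array([-0.39626172,  0.32224365, -0.13423861]), array([ 3.14133316e+00, -3.33960777e-05,  1.82935051e+00]), 4.375)
```

Tip is at 47.8 mm with no contact. I'll go down 6 mm in small steps, to about a 2 mm dip.

>>> servo_tool([
  [1,0,0,-0.15,0],
  [1,0,0,-0.3,0],
  [1,0,0,-0.4,0],
  [1,0,0,-0.5,0],
  [1,0,0,-0.6,0],
  [1,0,0,-0.6,0],
  [1,0,0,-0.6,0],
])

```text
time_s: 5.25
ee_pos: [0.4226, 0.18, 0.2407]
eef_rot: [3.142, -0.0, 1.829]
force: [-0.4, 0.2, 0.1]
grip_width: 0.0002
grip_force: 0.0
```

```bash
python3 -c "
from h import *
print(tip())"
```

```text
(array([0.42264052, 0.17998361, 0.04167283]), array([-0.42165464,  0.23095096,  0.14011957]), array([ 3.14155638e+00, -4.60926510e-05,  1.82930075e+00]), 5.25)
```

No contact yet, probably because the tips taper and are still just short of the roller. I'll move 10 mm along the row and read the force.

>>> servo_tool([
  [1,0.2,0.05,0,0],
  [1,0.4,0.1,0,0],
  [1,0.6,0.16,0,0],
  [1,0.8,0.21,0,0],
  [1,1.0,0.26,0,0],
  [1,1.0,0.26,0,0],
  [1,1.0,0.26,0,0],
])

```text
time_s: 6.12
ee_pos: [0.433, 0.1827, 0.241]
eef_rot: [3.14, -0.0, 1.829]
force: [1.5, 0.0, 4.6]
grip_width: 0.0005
grip_force: 2.5
```

```bash
python3 -c "
from h import *
print(tip())"
```

```text
(array([0.43326489, 0.18274239, 0.04197643]), array([1.47762285, 0.04199203, 4.58498081]), array([ 3.14015102e+00, -6.71661062e-05,  1.82927243e+00]), 6.125)
```

Force is 4.6 N at tip z 42.0 mm, which is a 2 mm dip as the spring data predicts. I'll continue along the row in two halves, 0.5 mm lower.

>>> servo_tool([
  [1,0.3,0.08,-0.05,0],
  [1,0.6,0.16,-0.05,0],
  [1,0.9,0.24,-0.05,0],
  [1,1.2,0.32,-0.05,0],
  [1,1.5,0.4,-0.05,0],
  [1,1.8,0.48,-0.05,0],
  [1,2.1,0.55,-0.05,0],
  [1,2.4,0.63,-0.05,0],
  [1,2.7,0.71,-0.05,0],
  [1,3.0,0.79,-0.05,0],
  [1,3.3,0.87,-0.05,0],
  [1,3.6,0.95,-0.05,0],
  [1,3.9,1.03,-0.05,0],
  [1,4.2,1.11,-0.05,0],
  [1,4.2,1.11,-0.05,0],
])

```text
time_s: 8.0
ee_pos: [0.4747, 0.1937, 0.2399]
eef_rot: [-3.141, -0.0, 1.829]
force: [0.2, -0.8, 0.2]
grip_width: 0.0004
grip_force: 0.0
```

```bash
python3 -c "
from h import *
print(tip())"
```

```text
(array([0.47457321, 0.19366739, 0.04089222]), array([ 0.24397807, -0.82586648,  0.23721675]), array([-3.14102525e+00, -5.82849748e-06,  1.82933221e+00]), 8.0)
```

No force midway between rollers 2 and 3, so the tip is narrow and the bar rises between rollers. That is harmless. Now the second half, to 18 mm past the last roller, then lift.

>>> servo_tool([
  [1,0.3,0.08,0,0],
  [1,0.6,0.16,0,0],
  [1,0.9,0.24,0,0],
  [1,1.2,0.32,0,0],
  [1,1.5,0.4,0,0],
  [1,1.8,0.48,0,0],
  [1,2.1,0.55,0,0],
  [1,2.4,0.63,0,0],
  [1,2.7,0.71,0,0],
  [1,3.0,0.79,0,0],
  [1,3.3,0.87,0,0],
  [1,3.6,0.95,0,0],
  [1,3.9,1.03,0,0],
  [1,4.2,1.11,0,0],
])

```text
time_s: 9.75
ee_pos: [0.5171, 0.2049, 0.2407]
eef_rot: [3.14, 0.0, 1.829]
force: [-0.2, -1.1, 5.5]
grip_width: 0.0006
grip_force: 2.7
```

```bash
python3 -c "
from h import *
print(tip())"
```

```text
(array([0.51738342, 0.20492321, 0.04170765]), array([-0.21413733, -1.06425435,  5.46722077]), array([3.14007217e+00, 4.11803295e-05, 1.82937666e+00]), 9.75)
```

On top of roller 4 with 5.5 N, as expected. I'll finish past it and lift.

>>> servo_tool([
  [1,0.3,0.08,0,0],
  [1,0.6,0.16,0,0],
  [1,0.9,0.24,0,0],
  [1,1.2,0.32,0,0],
  [1,1.5,0.4,0,0],
  [1,1.7,0.45,0,0],
  [1,1.7,0.45,1.5,0],
  [1,1.7,0.45,5,0],
  [1,1.7,0.45,5,0],
  [1,1.7,0.45,5,0],
])

```text
time_s: 11.0
ee_pos: [0.5334, 0.2092, 0.2903]
eef_rot: [3.142, -0.0, 1.829]
force: [0.5, -0.2, -0.8]
grip_width: 0.0005
grip_force: 0.0
```

```bash
python3 -c "
from h import *
print(tip())"
```

```text
(array([0.53346359, 0.20923096, 0.09128258]), array([ 0.49364749, -0.15462369, -0.81350668]), array([ 3.14150282e+00, -1.67937428e-05,  1.82935422e+00]), 11.0)
```

Left row done. I'll cross above the plate, clear of the stop and puck, to 16 mm before right_first and take a check look.

>>> servo_tool([
  [1,-2.4,-3.6,0,0],
  [1,-4.8,-7.2,0,0],
  [1,-7.2,-10.8,0,0],
  [1,-8.8,-13.2,0,0],
  [1,-8.8,-13.2,-1.5,0],
  [1,-8.8,-13.2,-2.5,0],
  [1,-8.8,-13.2,-2.5,0],
  [1,-8.8,-13.2,-2.5,0],
])

```text
time_s: 12.0
ee_pos: [0.4459, 0.0777, 0.265]
eef_rot: [-3.141, -0.0, 1.83]
force: [0.1, -0.3, 0.3]
grip_width: 0.0008
grip_force: 0.0
```

Run:
```python
from h import *
print(tip()); shot('wrist','w3.png')
print(proj('w3.png',[[.4611,.0814,.037],[.5423,.1028,.037],[.4349,.1827,.037],[.5161,.2041,.037]]))
```

```text
(array([0.44581283, 0.07773577, 0.06602627]), array([ 0.10774803, -0.29115008,  0.33572387]), array([-3.14122422e+00, -1.06314292e-04,  1.83005578e+00]), 12.0)
[[345.23174322 272.32704965]
 [495.71779941 272.34054981]
 [350.07751113  70.41937134]
 [519.29399393  71.25193372]]
```

View pics/w3.png

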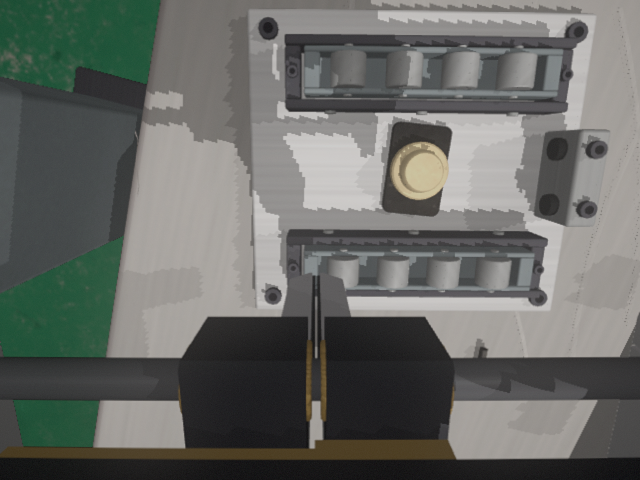

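Right rollers 1 and 4 appear at (343,271) and (494,271), against predictions of (345,272) and (496,272). The puck is undisturbed and the left bar is up. I'll lower the tip before roller 1 and begin the stroke.

>>> servo_tool([
  [1,0,0,-1,0],
  [1,0,0,-1.8,0],
  [1,0,0,-2.2,0],
  [1,0,0,-2.45,0],
  [1,0,0,-2.45,0],
  [1,0,0,-2.45,0],
])

```text
time_s: 12.8
ee_pos: [0.4457, 0.0773, 0.2408]
eef_rot: [3.141, 0.0, 1.829]
force: [0.5, 0.1, -0.2]
grip_width: 0.0004
grip_force: 0.0
```

```bash
python3 -c "
from h import *
print(tip())"
```

```text
(array([0.44574402, 0.07728298, 0.04182637]), array([ 0.53308075,  0.13851016, -0.2474103 ]), array([3.14127525e+00, 7.42183423e-05, 1.82940850e+00]), 12.8)
```

>>> servo_tool([
  [1,0.3,0.08,-0.07,0],
  [1,0.6,0.16,-0.07,0],
  [1,0.9,0.24,-0.07,0],
  [1,1.2,0.32,-0.07,0],
  [1,1.5,0.4,-0.07,0],
  [1,1.5,0.4,-0.07,0],
])

```text
time_s: 13.55
ee_pos: [0.4613, 0.0814, 0.2405]
eef_rot: [3.14, 0.0, 1.829]
force: [0.5, -0.2, 6.0]
grip_width: 0.0003
grip_force: 2.9
```

```bash
python3 -c "
from h import *
print(tip())"
```

```text
(array([0.46165179, 0.08144409, 0.04148346]), array([ 0.48934847, -0.18227825,  6.02225319]), array([3.13962566e+00, 2.55258226e-04, 1.82933461e+00]), 13.55)
```

On top of right roller 1 with 6.0 N, about a 3 mm dip. I'll run the rest of the row.

>>> servo_tool([
  [1,0.3,0.08,0,0],
  [1,0.6,0.16,0,0],
  [1,0.9,0.24,0,0],
  [1,1.2,0.32,0,0],
  [1,1.5,0.4,0,0],
  [1,1.8,0.48,0,0],
  [1,2.1,0.55,0,0],
  [1,2.4,0.63,0,0],
  [1,2.7,0.71,0,0],
  [1,3.0,0.79,0,0],
  [1,3.3,0.87,0,0],
  [1,3.6,0.95,0,0],
  [1,3.9,1.03,0,0],
  [1,4.2,1.11,0,0],
  [1,4.5,1.19,0,0],
  [1,4.8,1.27,0,0],
  [1,5.1,1.35,0,0],
  [1,5.4,1.43,0,0],
])

```text
time_s: 15.8
ee_pos: [0.5151, 0.0957, 0.2405]
eef_rot: [3.14, 0.0, 1.829]
force: [-0.4, 0.9, 5.3]
grip_width: 0.0007
grip_force: 2.9
```

```bash
python3 -c "
from h import *
print(tip())"
```

```text
(array([0.5153647 , 0.09568542, 0.04148651]), array([-0.40377122,  0.88408438,  5.25349793]), array([3.14014256e+00, 2.04530261e-04, 1.82936029e+00]), 15.8)
```

>>> servo_tool([
  [1,0.3,0.08,0,0],
  [1,0.6,0.16,0,0],
  [1,0.9,0.24,0,0],
  [1,1.2,0.32,0,0],
  [1,1.5,0.4,0,0],
  [1,1.8,0.48,0,0],
  [1,2.1,0.55,0,0],
  [1,2.4,0.63,0,0],
  [1,2.7,0.71,0,0],
  [1,3.0,0.79,0,0],
  [1,3.3,0.87,0,0],
  [1,3.6,0.95,0,0],
  [1,3.9,1.03,0,0],
  [1,4.2,1.11,0,0],
  [1,4.4,1.16,0,0],
  [1,4.4,1.16,1.5,0],
  [1,4.4,1.16,5,0],
  [1,0,0,8,0],
  [1,-2,1,12,0],
  [1,-4,2,16,0],
])

```text
time_s: 18.3
ee_pos: [0.4735, 0.1156, 0.4023]
eef_rot: [3.141, 0.0, 1.829]
force: [-0.2, 0.1, 1.4]
grip_width: 0.0005
grip_force: 0.0
```

>>> servo_tool([
  [1,0,-1,0,0],
  [1,0,-2,0,0],
  [1,0,-2,0,0],
  [1,0,-2,0,0],
])

```text
time_s: 18.8
ee_pos: [0.4749, 0.0954, 0.3992]
eef_rot: [-3.14, -0.0, 1.829]
force: [-0.3, -0.2, -0.0]
grip_width: 0.0007
grip_force: 0.0
```

Run:
```python
from h import *
print(tip()); shot('wrist','w4.png')
a=cv2.imread('pics/s1.png');shot('scene','s2.png');b=cv2.imread('pics/s2.png')
cv2.imwrite('pics/cmp.png',cv2.resize(np.hstack([a[200:350,150:400],b[200:350,150:400]]),(800,240)))
```

```text
(array([0.47460309, 0.09533177, 0.20016412]), array([-0.27021382, -0.24181051, -0.03301363]), array([-3.14013453e+00, -2.56089857e-04,  1.82870853e+00]), 18.8)
```

View pics/w4.png

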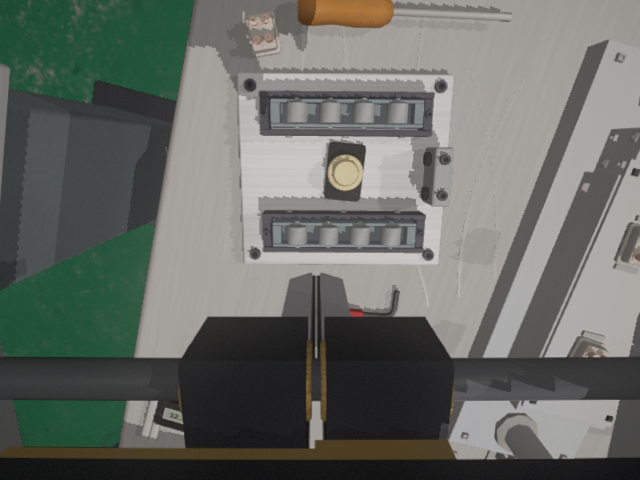

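View pics/cmp.png

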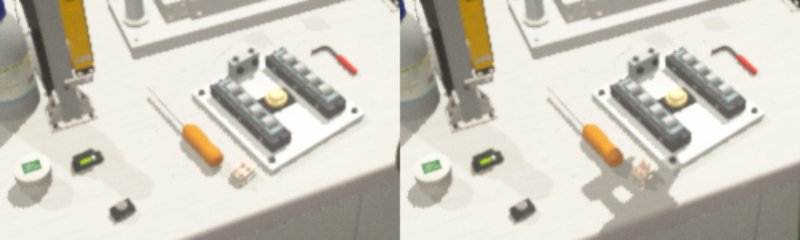

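In both pictures the bars are up and the puck, screwdriver, terminal block, hex key, sensor block and level lie where they were. All eight rollers were traversed with 4.6–6 N on the ones I checked. The arm is clear, so I'll hand in.

```bash
python3 -c "
from h import *
print(ctrl.hand_in())"
```

```text
the job is handed in; nothing more can be done
None
```

I drew the closed fingertips along both roller rows from the open end to the stop end and handed the job in at about 19 s (no verdict was returned); contact was 4.6–6.0 N where I read it (about 2–3 mm dip), both bars look fully up and the parts in view unmoved, but the roller turning itself could not be seen in the images.

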